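# Switch off the tool dryer and bring the long spatula out through its hatch

## Task

Turn the heat dial of the white tool dryer fully anticlockwise to off, then take out the long spatula with the blue grip, which is longer than the hatch: shift it, tilt it and bring it out slantwise, without prying hard against the dryer, and leave the glassware and other things on the bench alone. Finish while still holding the spatula still in the gripper, roughly level, over the hatch and at least 10 cm above the dryer's top; do not put it down or let go.

Things in the scene. Friction and masses are not known exactly. Their poses are not given: they have to be found in the camera images.
- dryer: White tool dryer, fixed: box 175 mm (x) by 350 mm (y), 92 mm high, origin mid-underside; a dial pod 90 mm long, as high, is joined on at its -y end. Chamber inside: 155 mm wide (x), y from -165 to +165 mm, floor at z = 30 mm. Two upright steel strips across it at y = -65 and +65 mm, 6 mm thick, tops at z = 58 mm, carry the spatula
- hatch (a point): Middle of the hatch in the dryer's top, 92 mm above dryer's origin, same axes. The hatch is a rectangular hole: 165 mm along y (-82.5 to +82.5), 155 mm along x. Beyond both y ends of it grey cover plates, 4 mm thick (top at this level), roof over the chamber, which runs on 82.5 mm under each; no overhang along the x sides
- spatula: Double-ended steel spatula, loose, 65 to 125 g: flat bar 225 mm long (its y), 12 mm wide (x), 5 mm thick (z). Origin at mid-length on the bar's underside, 2.5 mm below spatula_mid. Lies level on the two strips, nearly along the dryer's y, both ends under the cover plates: it is 60 mm longer than the hatch
- spatula_mid (a point): Centre of the spatula, half-way up, and its centre of mass; at first 31.5 mm below the hatch level. Round it sits the blue plastic grip, 70 mm long (y), 14 mm wide (x), 18 mm high (z), centred here
- spatula_end_a (a point): Tip of the spatula at its +y end, 112.5 mm from spatula_mid
- spatula_end_b (a point): Tip of the spatula at its -y end, 112.5 mm from spatula_mid
- dial_grip (a point): Point on the heat dial's vertical axis, 220 mm from the hatch middle towards the dryer's -y, 37 mm above the pod's top. Black disc with an upright bar grip 42 mm long (this point's x, turning with the dial), 14 mm wide (y), 32 mm high, top 7 mm above this point. A white line on the bar's -x half is the pointer. At dial 0 the bar lies along the dryer's x
- dial (a joint): Angle of the heat dial, rad, growing clockwise seen from above. 0 is off, its anticlockwise end stop (pointer at the red dot, dryer's -x side); 2.4 is the other stop. Light friction (0.03 N m); stays where it is left
- flask: Bystander: clear conical flask, 84 mm wide, 124 mm high; origin in the middle of its underside
- beaker: Bystander: clear beaker, 68 mm wide, 90 mm high; origin in the middle of its underside
- dropper_bottle: Bystander: amber dropper bottle with black bulb, 38 mm wide, 112 mm high; origin in the middle of its underside
- petri_dish: Bystander: clear flat dish, 90 mm wide, 16 mm high; origin in the middle of its underside

How it is judged:
By the outcome, as a careful person would: the job done as asked, in the order asked, and still so for the second after the job is handed in, while the arm keeps its last pose, push and grip.
It also fails if it takes over 54 s, if anything falls off the work surface, if the arm or the gripper's body presses on something with over 40 N, if the wrist force passes 120 N, or if a joint passes its speed limit or range.

## Robot

A 7-joint arm with a two-finger parallel gripper is mounted at the origin on the work surface. World frame = base frame: x ahead of the robot, y to its left, z up, the work surface at z = 0. Lengths are in m, angles in rad, forces in N, time in s.
With the tool pointing down it reaches from about 0.35 to 0.9 m from the base axis. Payload 8.1 kg.
Tool frame: the origin (TCP) lies between the finger pads; the fingertips stand 25 mm ahead of it and the grasp point (between the pads) lies 6 mm ahead of it; z points along the fingers, x is the direction in which the jaws open and shut, and the axes are right-handed (so a half turn about z gives the same grasp; the last joint's range is limited). The gripper opens to 92 mm and grips with 3 to 60 N. Pads are 19 mm wide; open, the fingers measure 130 mm over their backs; the gripper's body (75 mm by 190 mm) begins 47 mm behind the grasp point.
Start: joints at [1.246, 0.434, 0.025, 1.573, -0.012, 1.134, -0.075], TCP at [0.137, -0.61, 0.252] pointing down, gripper open.
Joint ranges: [-2.62, 2.62], [-0.44, 2.09], [-1.27, 1.32], [0.08, 2.57], [-1.32, 4.46], [0.12, 2], [-2.74, 2.74]. Speed limits (rad/s): [2.22, 2.22, 3.01, 3.01, 3.14, 3.14, 3.14].

## Interface

Orientations are given as a unit quaternion [w, x, y, z].
In Python, from cell import manip, vision gives the robot as it stands. The module is installed in compiled form; this text tells all that it offers. Calls block until the motion is done:
- manip.goto(position, orientation): joint-space move of the TCP to a pose.
- manip.move_l(position, orientation=None, max_speed=0.15): straight line of the TCP; orientation=None keeps the orientation; max_speed is the mean speed in m/s.
- manip.move_j(angles): joint-space move.
- manip.command_gripper(opening): opening from 0.0 (shut) to 1.0 (fully open); the grip force is fixed at half the most; returns when the fingers have stopped.
- manip.hold(seconds).
- manip.solve_ik(position, orientation): joint angles nearest the present ones, or None.
- manip.observe(): the state.
- vision.camera(name): name is "side" or "top" or "wrist"; returns (picture, depth): 400x640x3 uint8, red, green, blue; 400x640 float32, m along the optical axis (not along the pixel's ray), 0 where there is no reading.
- vision.camera_params(name): a dict with "intrinsics" (3x3 intrinsics, pixels), "extrinsics" (4x4, takes a point from world to camera coordinates). Camera axes: x right, y up, looking along -z (the intrinsics and any distortion apply to the point x, -y, -z); pixel columns grow to the right and rows downward; lengths in m; the calibration is good to about 2 mm. A picture is of the moment at which its call begins: read the wrist's pose just before it. camera_params takes no time and is no camera call; for the wrist camera it gives the pose at the moment of the call.
A pose or a line that the arm cannot do raises manip.IKError and nothing moves.
- manip.job_done(): hands the job in, once; it reports no verdict.
The state is a dict: "time_s": time; "q": joint angles; "qd": joint speeds; "tau": joint torques, N m; "ee_pos": TCP position; "tool_rot": TCP orientation; "contact_force": force on the tool from outside, world axes, zero at the start; "ft_torque": the same for the moment, N m; "grip_width": opening from 0.0 (shut) to 1.0 (fully open).
Only numpy, scipy, OpenCV 4.12 (cv2) and the standard library are available. Lean on these libraries where they do the work, as an engineer would, in place of code of your own. Each camera call takes 0.05 s, during which the arm holds its last target.

## Working session

There is one attempt and no reset: what is moved stays moved. The work goes in short steps, each a Python script; the robot and the scene stay as the last script left them, time stands still between calls to the robot, and variables do not carry over. Pictures are saved under pics/ and viewed, and the job is handed in when it is done.

```bash
mkdir -p pics
python3 - <<'E'
from cell import manip, vision
import cv2
o=manip.observe(); print(o)
for n in("side","top","wrist"):
    p=vision.camera_params(n); print(n,p)
    im,d=vision.camera(n); cv2.imwrite(f'pics/{n}0.png',im[:,:,::-1]); print((d>0).mean())
E
```

```text
{'time_s': 0.0, 'q': array([ 1.24641377,  0.4352533 ,  0.02497697,  1.57409111, -0.01161199,
        1.1339938 , -0.07509402]), 'qd': array([-0.00097108, -0.00060456,  0.00018619, -0.00112017, -0.00070953,
        0.00160425,  0.00150679]), 'tau': array([-1.57033101e-03, -6.67862391e+01,  9.84345339e-01, -3.14457929e+01,
       -6.04927051e-02,  4.29895695e-02,  1.57472796e-04]), 'ee_pos': array([ 0.13732635, -0.60924509,  0.25092846]), 'tool_rot': array([-4.44590735e-04,  7.80992124e-01, -6.24540361e-01, -6.65319893e-04]), 'contact_force': array([-0.39141351, -0.1028474 ,  0.53098031]), 'ft_torque': array([ 0.037017  ,  0.05930491, -0.0136157 ]), 'grip_width': 1.004208839888481}
side {'intrinsics': array([[393.95378799,   0.        , 318.77392071],
       [  0.        , 393.95378799, 203.68802474],
       [  0.        ,   0.        ,   1.        ]]), 'extrinsics': array([[-0.75129789, -0.6597979 , -0.01477206,  0.36144187],
       [ 0.48100141, -0.56275733,  0.6722662 , -0.434191  ],
       [-0.45187291,  0.4979668 ,  0.74016211, -0.61196483],
       [ 0.        ,  0.        ,  0.  
[... 234 characters left out ...]
0.03519668, -0.99936486, -0.00557432, -0.11130294],
       [ 0.97897612, -0.03559889,  0.20084439, -0.63842821],
       [-0.20091527,  0.00161193,  0.9796073 , -1.0889993 ],
       [ 0.        ,  0.        ,  0.        ,  1.        ]])}
0.99592578125
wrist {'intrinsics': array([[304.33273143,   0.        , 318.29217016],
       [  0.        , 304.33273143, 197.6585368 ],
       [  0.        ,   0.        ,   1.        ]]), 'extrinsics': array([[ 0.22060498, -0.97536199, -0.00155864, -0.62569232],
       [ 0.9320077 ,  0.21126981, -0.29449401,  0.03709881],
       [ 0.28756755,  0.06351418,  0.95565206, -0.39084343],
       [ 0.        ,  0.        ,  0.        ,  1.        ]])}
0.99609765625
```

View pics/top0.png

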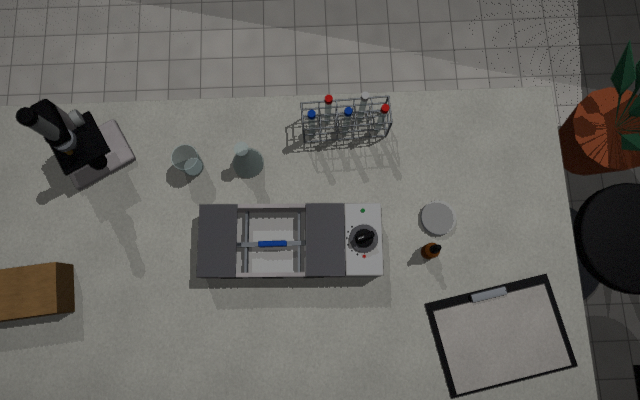

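View pics/side0.png

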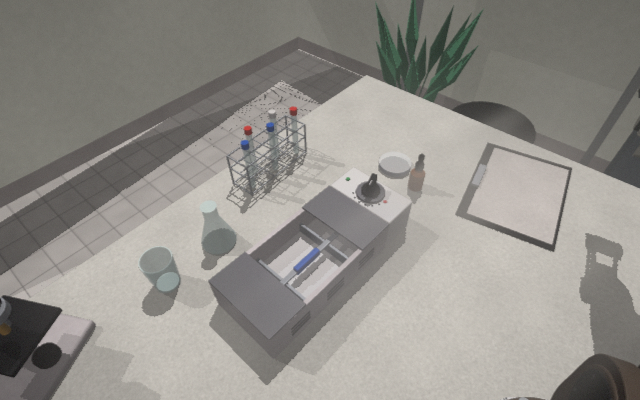

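View pics/wrist0.png

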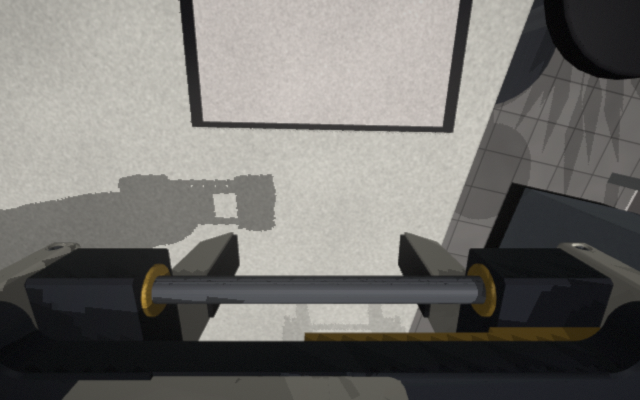

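```bash
cat > h.py <<'E'
import numpy as np, cv2
from cell import manip, vision
def ray(cp,u,v):
    K=cp['intrinsics'];E=cp['extrinsics']
    d=np.array([(u-K[0,2])/K[0,0],-(v-K[1,2])/K[1,1],-1.0])
    R=E[:3,:3];return -R.T@E[:3,3],R.T@d
def plane(cp,u,v,z):
    c,d=ray(cp,u,v);return c+d*(z-c[2])/d[2]
def bydepth(cp,u,v,dep):
    c,d=ray(cp,u,v);return c+d*dep
def proj(cp,p):
    q=cp['extrinsics']@np.append(p,1);K=cp['intrinsics']
    return np.array([K[0,0]*q[0]/-q[2]+K[0,2],K[1,1]*-q[1]/-q[2]+K[1,2]])
def save(n,im,box=None,s=1):
    if box: im=im[box[1]:box[3],box[0]:box[2]]
    cv2.imwrite(f'pics/{n}.png',cv2.resize(im[:,:,::-1],None,fx=s,fy=s,interpolation=cv2.INTER_CUBIC))
E
python3 - <<'E'
from h import *
im=cv2.imread('pics/top0.png')[:,:,::-1]
save('top0z',im,(190,195,390,285),4)
im2=cv2.imread('pics/side0.png')[:,:,::-1]
save('side0z',im2,(210,160,420,360),3)
hsv=cv2.cvtColor(np.ascontiguousarray(im),cv2.COLOR_RGB2HSV)
cp=vision.camera_params('top')
def mask(m,box):
    z=np.zeros_like(m);x0,y0,x1,y1=box;z[y0:y1,x0:x1]=m[y0:y1,x0:x1];return z
H,S,V=[hsv[:,:,i] for i in range(3)]
m=mask(((H>100)&(H<130)&(S>120)).astype(np.uint8),(240,230,305,255))
r=cv2.minAreaRect(cv2.findNonZero(m));print('blue',r)
b=cv2.boxPoints(r)
for zt in(.0695,):print([plane(cp,*p,zt)[:2].round(4) for p in b], plane(cp,*r[0],zt))
# grey cover outlines
for name,box in(('L',(190,198,240,282)),('R',(303,198,350,282))):
    m=mask(((V<110)&(V>50)&(S<40)).astype(np.uint8),box)
    m=cv2.morphologyEx(m,cv2.MORPH_OPEN,np.ones((5,5)))
    r=cv2.minAreaRect(cv2.findNonZero(m));b=cv2.boxPoints(r)
    print(name,r);print(np.array([plane(cp,*p,.092)[:2] for p in b]).round(4))
for nm,c in(('red',((H<8)|(H>172))&(S>100)),('green',(H>60)&(H<95)&(S>80))):
    m=mask(c.astype(np.uint8),(345,200,385,280)); p=cv2.findNonZero(m).reshape(-1,2).mean(0);print(nm,p,plane(cp,*p,.092))
E
```

```text
blue ((272.0, 243.5), (5.0, 28.0), 90.0)
[array([0.5446, 0.004 ]), array([ 0.5421, -0.0639]), array([ 0.53  , -0.0636]), array([0.5324, 0.0042])] [ 0.53725805 -0.02983031  0.0695    ]
L ((214.07012939453125, 242.52716064453125), (47.47002029418945, 79.1484146118164), 2.726310968399048)
[[0.4537 0.165 ]
 [0.6426 0.1594]
 [0.6328 0.0446]
 [0.4446 0.0541]]
R ((326.0, 242.0), (78.0, 46.0), 90.0)
[[ 0.63   -0.1085]
 [ 0.626  -0.2195]
 [ 0.4403 -0.2101]
 [ 0.4441 -0.1028]]
red [363.08333333 250.66666667] [ 0.50982916 -0.24698802  0.092     ]
green [362.21052632 222.26315789] [ 0.57781989 -0.24874411  0.092     ]
```

View pics/top0z.png

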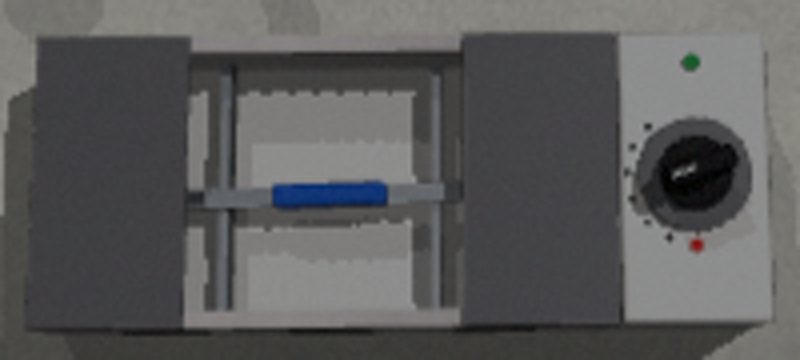

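View pics/side0z.png

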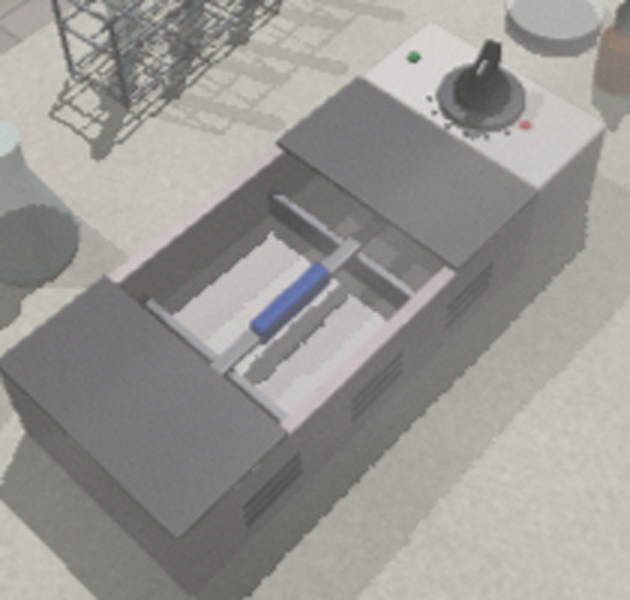

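Run:
```python
from h import *
cp=vision.camera_params('top')
f=lambda a,b,z:plane(cp,190+a/4,195+b/4,z)
for nm,l in(('Lin',((190,37),(185,328))),('Rin',((463,34),(461,325))),('Lout',((38,38),(28,328))),('Rout',((618,34),(624,320))),('pod',((763,35),(773,320)))):
    a,b=[f(*p,.092) for p in l];print(nm,a.round(4),b.round(4),((a+b)/2).round(4),np.linalg.norm(a-b).round(4))
print('bar ends',f(655,185,.136),f(740,150,.136),'disc',f(693,174,.1),'line',f(671,174,.136),f(698,171,.136))
print('spat',f(207,199,.063),f(443,191,.063))
d=np.load if 0 else None
im,dep=vision.camera('top')
for u,v in((214,242),(326,242),(375,270),(272,243),(364,240),(250,213)):
    print(u,v,bydepth(cp,u,v,dep[v,u]).round(4))
cs=vision.camera_params('side')
g=lambda a,b,z:plane(cs,210+a/3,160+b/3,z)
for nm,p in(('Lin+x',(108,278)),('Lin-x',(288,430)),('Rin+x',(280,147)),('Rin-x',(457,265)),('Rout+x',(362,78)),('Rout-x',(535,187))):print(nm,g(*p,.092).round(4))
print('red',g(525,125,.092),'green',g(414,57,.092))
print('blue side grip ends',g(262,330,.07),g(318,270,.07))
print('bar ends side', g(490,45,.136),g(470,75,.136))
```

```text
Lin [0.6327 0.0499 0.092 ] [0.4589 0.0532 0.092 ] [0.5458 0.0515 0.092 ] 0.1739
Rin [ 0.6286 -0.1151  0.092 ] [ 0.4549 -0.1084  0.092 ] [ 0.5417 -0.1117  0.092 ] 0.1738
Lout [0.6354 0.1418 0.092 ] [0.4621 0.1452 0.092 ] [0.5488 0.1435 0.092 ] 0.1734
Rout [ 0.6252 -0.2086  0.092 ] [ 0.4544 -0.2038  0.092 ] [ 0.5398 -0.2062  0.092 ] 0.1709
pod [ 0.6214 -0.296   0.092 ] [ 0.4513 -0.2909  0.092 ] [ 0.5363 -0.2934  0.092 ] 0.1702
bar ends [ 0.5277399  -0.22236305  0.136     ] [ 0.54607536 -0.27199285  0.136     ] disc [ 0.53771199 -0.24817088  0.1       ] line [ 0.53370796 -0.2318155   0.136     ] [ 0.5348741  -0.24730444  0.136     ]
spat [0.53762626 0.04452928 0.063     ] [ 0.53735827 -0.09934138  0.063     ]
214 242 [0.543  0.1059 0.0924]
326 242 [ 0.5336 -0.1602  0.0918]
375 270 [ 0.4635 -0.2723  0.0921]
272 243 [ 0.5386 -0.0298  0.0688]
364 240 [ 0.5313 -0.2472  0.1234]
250 213 [0.6216 0.0282 0.031 ]
Lin+x [0.6294 0.0535 0.092 ]
Lin-x [0.4604 0.0571 0.092 ]
Rin+x [ 0.6213 -0.1095  0.092 ]
Rin-x [ 0.4568 -0.1092  0.092 ]
Rout+x [ 0.6215 -0.2043  0.092 ]
Rout-x [ 0.4558 -0.2006  0.092 ]
red [ 0.49595808 -0.24585127  0.092     ] green [ 0.60518132 -0.24921334  0.092     ]
blue side grip ends [0.53242107 0.00579498 0.07      ] [ 0.53654666 -0.05585254  0.07      ]
bar ends side [ 0.5430519  -0.25956004  0.136     ] [ 0.53545603 -0.22432258  0.136     ]
```

```bash
cat >> h.py <<'E'
from scipy.spatial.transform import Rotation as Ro
PSI=-0.0286; HX,HY=0.5435,-0.0302
Yd=np.array([-np.sin(PSI),np.cos(PSI),0]);Xd=np.array([np.cos(PSI),np.sin(PSI),0]);H=np.array([HX,HY,.092])
DIAL=H-.22*Yd
def pose(g,yaw,tilt=0):
    """grasp point g; tool down, jaw axis at yaw; then tilted about horizontal world axis Xd by tilt"""
    c,s=np.cos(yaw),np.sin(yaw)
    R=np.array([[c,s,0],[s,-c,0],[0,0,-1]]).T
    R=Ro.from_rotvec(Xd*tilt).as_matrix()@R
    q=Ro.from_matrix(R).as_quat(scalar_first=True)
    return np.asarray(g)-.006*R[:,2],q
E
python3 - <<'E'
from h import *
d=np.radians
g=DIAL+[0,0,.041]
print(DIAL)
for y in(20,-160,54,-126,88,-92,92,-88): print('dial',y,(lambda s:None if s is None else s.round(2))(manip.solve_ik(*pose(g,d(y)))))
for y in(0,180):
  for (u,z,t) in((0,.062,0),(.04,.072,0),(.04,.0856,-14),(-.039,.105,-14),(-.039,.17,-14),(0,.25,0),(-.04,.072,0),(-.04,.0856,14),(.039,.105,14)):
    s=manip.solve_ik(*pose(H+Yd*u+[-.006,0,z-.092],d(y),d(t)));print(y,u,z,t,None if s is None else s.round(2))
E
```

```text
[ 0.53720886 -0.25011003  0.092     ]
dial 20 [ 0.73  0.56 -0.56  1.75  0.36  0.93  0.37]
dial -160 [ 0.25  0.5   0.14  1.79 -0.09  0.86 -2.37]
dial 54 [ 0.75  0.57 -0.59  1.75  0.38  0.94  0.95]
dial -126 [ 0.33  0.5   0.02  1.78 -0.01  0.86 -1.84]
dial 88 [ 0.8   0.59 -0.67  1.74  0.44  0.96  1.5 ]
dial -92 [ 0.44  0.5  -0.14  1.77  0.08  0.87 -1.34]
dial 92 [ 0.81  0.59 -0.68  1.74  0.44  0.96  1.56]
dial -88 [ 0.45  0.5  -0.15  1.77  0.09  0.87 -1.28]
0 0 0.062 0 [ 0.37  0.59 -0.57  1.94  0.46  0.74 -0.47]
0 0.04 0.072 0 [ 0.31  0.58 -0.59  1.93  0.46  0.76 -0.54]
0 0.04 0.0856 -14 [ 0.21  0.62 -0.68  1.9   0.73  1.   -0.88]
0 -0.039 0.105 -14 [ 0.28  0.54 -0.56  1.91  0.66  0.94 -0.67]
0 -0.039 0.17 -14 [ 0.34  0.47 -0.64  1.85  0.59  1.06 -0.59]
0 0 0.25 0 [ 0.48  0.38 -0.7   1.74  0.27  1.12 -0.3 ]
0 -0.04 0.072 0 [ 0.45  0.59 -0.59  1.92  0.46  0.77 -0.4 ]
0 -0.04 0.0856 14 [ 0.61  0.6  -0.59  1.88  0.11  0.76  0.01]
0 0.039 0.105 14 [ 0.49  0.56 -0.62  1.9   0.1   0.75 -0.12]
180 0 0.062 0 [-0.76  0.83  1.14  2.03 -0.96  0.96 -2.24]
180 0.04 0.072 0 [-0.84  0.81  1.14  2.02 -0.93  0.96 -2.34]
180 0.04 0.0856 -14 [ 0.43  0.78 -1.07  1.88  0.96  1.22  2.08]
180 -0.039 0.105 -14 [ 0.59  0.73 -1.07  1.89  0.94  1.19  2.23]
180 -0.039 0.17 -14 [ 0.6   0.62 -1.06  1.83  0.81  1.24  2.36]
180 0 0.25 0 [-0.85  0.47  1.17  1.84 -0.48  1.15 -2.66]
180 -0.04 0.072 0 [-0.69  0.81  1.14  2.02 -0.93  0.97 -2.19]
180 -0.04 0.0856 14 [ 0.15  0.52  0.06  1.92 -0.39  0.77 -2.66]
180 0.039 0.105 14 [-0.68  0.77  1.15  2.   -1.03  1.17 -2.15]
```

Run:
```python
from h import *
d=np.radians
manip.goto(*pose(DIAL+[0,0,.17],d(20)))
cp=vision.camera_params('wrist')
im,dep=vision.camera('wrist'); save('w1',im); np.save('w1d.npy',dep)
import pickle;pickle.dump(cp,open('w1.pkl','wb'))
o=manip.observe();print(o['time_s'],o['ee_pos'],o['contact_force'])
print(proj(cp,DIAL+[0,0,.044]))
im,dep=vision.camera('top');save('t1',im,(190,195,390,285),4)
```

```text
2.1917 [ 0.53654295 -0.25172684  0.26781466] [-0.95525049 -0.09828054  1.0918682 ]
[319.69251616 192.97148648]
```

View pics/w1.png

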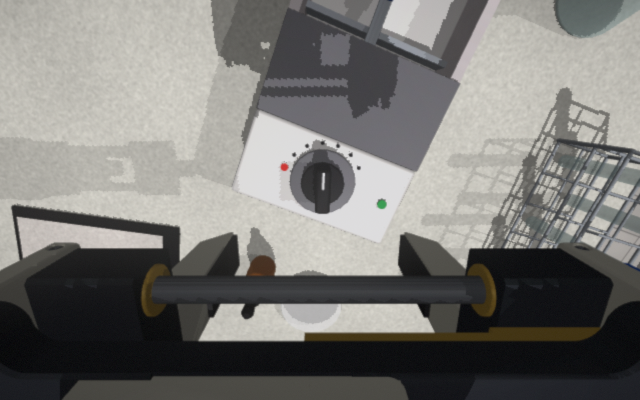

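Run:
```python
from h import *
import pickle;cp=pickle.load(open('w1.pkl','rb'));d=np.load('w1d.npy')
im=cv2.imread('pics/w1.png')[:,:,::-1]
save('w1z',im,(270,130,400,230),6)
# depth -> height map, bar top
pts=[]
for v in range(140,225):
  for u in range(285,360):
    p=bydepth(cp,u,v,d[v,u])
    if p[2]>.125:pts.append(p)
pts=np.array(pts);print(len(pts),pts[:,2].mean(),np.percentile(pts[:,2],[5,95]))
r=cv2.minAreaRect((pts[:,:2]*1000).astype(np.float32));print(r)
print(pts[:,:2].mean(0), DIAL)
c=np.cov(pts[:,:2].T);w,V=np.linalg.eigh(c);print('dir',np.degrees(np.arctan2(V[1,1],V[0,1])),np.sqrt(w*12))
m=((im[:,:,0]>120)&(im[:,:,1]<80));mm=m[140:190,270:300];ys,xs=np.nonzero(mm);u,v=xs.mean()+270,ys.mean()+140;print('red',plane(cp,u,v,.092))
```

```text
703 0.14190662427984732 [0.1321031  0.13663997]
((531.0303344726562, -222.41343688964844), (14.030303001403809, 96.57645416259766), 17.92401885986328)
[ 0.5382624  -0.24564269] [ 0.53720886 -0.25011003  0.092     ]
dir 110.38228236952048 [0.01360926 0.05903617]
red [ 0.4974011  -0.24808766  0.092     ]
```

View pics/w1z.png

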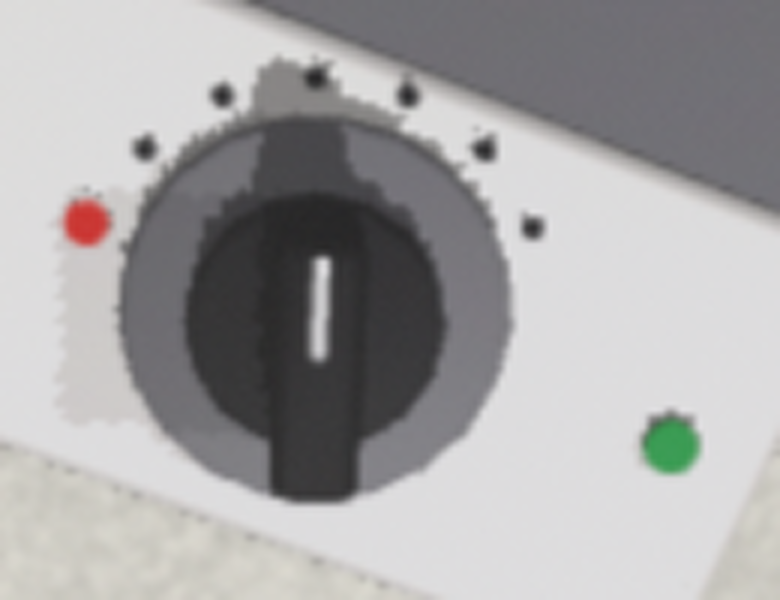

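Run:
```python
from h import *
d=np.radians
C=np.array([0.5376,-0.2495,.092]); g=C+[0,0,.041]
def rep(t):
    o=manip.observe();print(t,round(o['time_s'],2),o['ee_pos'].round(4),o['contact_force'].round(1),o['ft_torque'].round(2),round(o['grip_width'],3),o['q'].round(2)[6])
manip.command_gripper(.5)
manip.move_l(*pose(g,d(20.4)),max_speed=.12);rep('down')
manip.command_gripper(0.0);rep('grip')
for y in(32,44,56,68,78,84,88,90):
    manip.goto(*pose(g,d(y)));rep(y)
cp=vision.camera_params('top');im,_=vision.camera('side');save('s2',im,(300,140,440,240),5)
```

```text
down 4.36 [ 0.5381 -0.2496  0.1398] [0.7 0.5 0.1] [-0.06 -0.08  0.08] 0.5 0.41
grip 4.97 [ 0.539  -0.2487  0.1393] [ 5.2  1.7 -2.9] [ 0.32 -1.07 -0.04] 0.152 0.41
32 5.27 [ 0.5392 -0.2487  0.1393] [ 5.   1.4 -2.5] [ 0.38 -1.2   0.  ] 0.148 0.58
44 5.56 [ 0.5393 -0.2486  0.1393] [ 6.   2.  -3.9] [ 0.44 -1.31  0.07] 0.146 0.76
56 5.85 [ 0.5393 -0.2485  0.1393] [ 5.6  2.6 -3. ] [ 0.53 -1.36  0.07] 0.15 0.94
68 6.14 [ 0.5394 -0.2484  0.1393] [ 5.7  2.2 -3.7] [ 0.57 -1.49  0.06] 0.147 1.12
78 6.41 [ 0.5394 -0.2483  0.1393] [ 6.3  2.  -3.7] [ 0.66 -1.49  0.02] 0.151 1.27
84 6.66 [ 0.5395 -0.2482  0.1393] [ 5.8  3.  -3.6] [ 0.66 -1.49  0.01] 0.15 1.36
88 6.91 [ 0.5395 -0.2482  0.1393] [ 5.7  2.9 -2.6] [ 0.66 -1.56  0.05] 0.148 1.42
90 7.16 [ 0.5395 -0.2482  0.1393] [ 6.8  3.8 -4.5] [ 0.83 -1.64 -0.54] 0.151 1.45
```

View pics/s2.png

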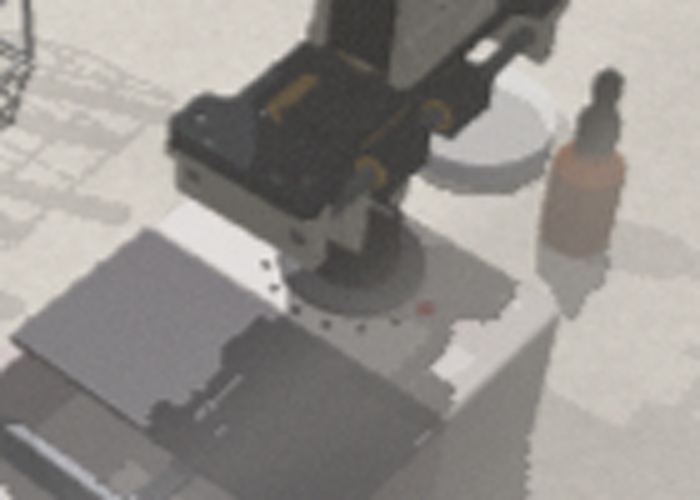

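Run:
```python
from h import *
d=np.radians
C=np.array([0.5395,-0.2485,.092]); g=C+[0,0,.041]
def rep(t):
    o=manip.observe();print(t,round(o['time_s'],2),o['ee_pos'].round(4),o['contact_force'].round(1),o['ft_torque'].round(2),round(o['grip_width'],3),o['q'].round(3)[6])
for y in(91,92):
    manip.goto(*pose(g,d(y)));rep(y)
manip.goto(*pose(g,d(89)));rep('relax')
manip.command_gripper(.5);rep('open')
manip.move_l(*pose(C+[0,0,.17],d(89)),max_speed=.2)
cp=vision.camera_params('wrist');im,dep=vision.camera('wrist');save('w3',im,(200,80,460,275),3)
pts=[]
for v in range(130,240):
  for u in range(260,380):
    p=bydepth(cp,u,v,dep[v,u])
    if .13<p[2]<.14 and np.hypot(*(p-C)[:2])<.04:pts.append(p)
pts=np.array(pts);c=np.cov(pts[:,:2].T);w,V=np.linalg.eigh(c);print('dir',len(pts),pts.mean(0),np.degrees(np.arctan2(V[1,1],V[0,1])),np.sqrt(w*12))
```

```text
91 7.46 [ 0.5398 -0.2481  0.1392] [0.2 2.9 2.7] [ 0.71 -0.24 -0.66] 0.156 1.459
92 7.71 [ 0.5398 -0.2481  0.1392] [0.9 4.3 3.5] [ 0.95 -0.34 -0.82] 0.159 1.474
relax 7.96 [ 0.5397 -0.2481  0.1392] [1.1 5.4 3.8] [ 0.97 -0.32 -0.18] 0.156 1.431
open 8.68 [ 0.5395 -0.2485  0.139 ] [-0.8  0.7  0.1] [ 0.11 -0.19 -0.02] 0.497 1.429
dir 658 [ 0.53773093 -0.24907329  0.13489008] 178.36798199082017 [0.01365393 0.04116829]
```

View pics/w3.png

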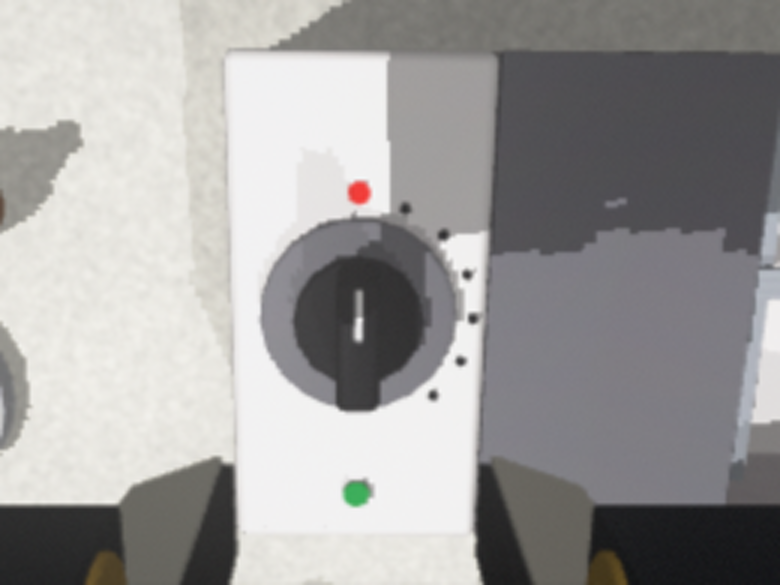

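Run:
```python
from h import *
d=np.radians
manip.goto(*pose(np.array([.5375,-.030,.25]),0))
cp=vision.camera_params('wrist');im,dep=vision.camera('wrist');save('w4',im)
hsv=cv2.cvtColor(im,cv2.COLOR_RGB2HSV);m=((hsv[:,:,0]>100)&(hsv[:,:,0]<130)&(hsv[:,:,1]>120)).astype(np.uint8)
n,l,st,ce=cv2.connectedComponentsWithStats(m);k=1+st[1:,4].argmax();print(st[k])
P=np.array([bydepth(cp,u,v,dep[v,u]) for v,u in zip(*np.nonzero(l==k))])
t=P[(P[:,2]>.066)&(P[:,2]<.073)];print(len(P),len(t),t.mean(0))
c=np.cov(t[:,:2].T);w,V=np.linalg.eigh(c);a=V[:,1]*np.sign(V[1,1]);print('dir',np.degrees(np.arctan2(a[1],a[0])),np.sqrt(w*12))
s=(t[:,:2]-t[:,:2].mean(0))@a;print('ends',s.min(),s.max())
vs,us=np.nonzero(l==k);r=cv2.minAreaRect(cv2.findNonZero((l==k).astype(np.uint8)));print(r,[plane(cp,*p,.0695)[:2].round(4) for p in cv2.boxPoints(r)])
o=manip.observe();print(o['time_s'],o['ee_pos'])
# hatch: grey plates edges along y (depth step)
Z={}
for v in range(0,250,1):
  for u in range(100,560):
    if dep[v,u]>0:
      p=bydepth(cp,u,v,dep[v,u]); Z[(v,u)]=p
A=np.array(list(Z.values()));q=(A-H)@np.c_[Xd,Yd,[0,0,1]]
lv=q[np.abs(q[:,2])<.004]; lv=lv[np.abs(lv[:,0])<.06]
print('plate -y edge max',np.percentile(lv[lv[:,1]<0][:,1],99.8),'plate +y edge min',np.percentile(lv[lv[:,1]>0][:,1],.2), lv[:,2].mean())
st=q[(np.abs(q[:,2]+.034)<.003)&(abs(q[:,0])<.06)&(abs(q[:,0]+.006)>.012)]
for s in(-1,1):
  b=st[(st[:,1]*s>.05)&(st[:,1]*s<.08)];print('strip',s,len(b),b.mean(0) if len(b) else 0)
wl=q[(np.abs(q[:,2])<.003)&(abs(q[:,1])<.05)];print('side rails x', np.percentile(wl[wl[:,0]<0][:,0],99) if (wl[:,0]<0).any() else 0, np.percentile(wl[wl[:,0]>0][:,0],1) if (wl[:,0]>0).any() else 0)
```

```text
[314 147  12  63 702]
702 698 [ 0.53883799 -0.02759338  0.06870025]
dir 89.5821365836648 [0.01213089 0.06876071]
ends -0.03635378758835843 0.032561140084001274
((319.5, 178.0), (62.0, 11.0), 90.0) [array([0.5334, 0.0051]), array([0.5449, 0.0051]), array([ 0.5454, -0.0632]), array([ 0.5332, -0.0632])]
11.1333 [ 0.53748125 -0.03061024  0.25568561]Traceback (most recent call last):
  File "<stdin>", line 21, in <module>
    return _quantile_unchecked(
        a, q, axis, out, overwrite_input, method, keepdims, weights)
    return _ureduce(a,
                    func=_quantile_ureduce_func,
    ...<5 lines>...
                    overwrite_input=overwrite_input,
                    method=method)
    r = func(a, **kwargs)
    result = _quantile(arr,
                       quantiles=q,
    ...<2 lines>...
                       out=out,
                       weights=wgt)
    slices_having_nans = np.isnan(arr[-1, ...])
                                  ~~~^^^^^^^^^
IndexError: index -1 is out of bounds for axis 0 with size 0
```

View pics/w4.png

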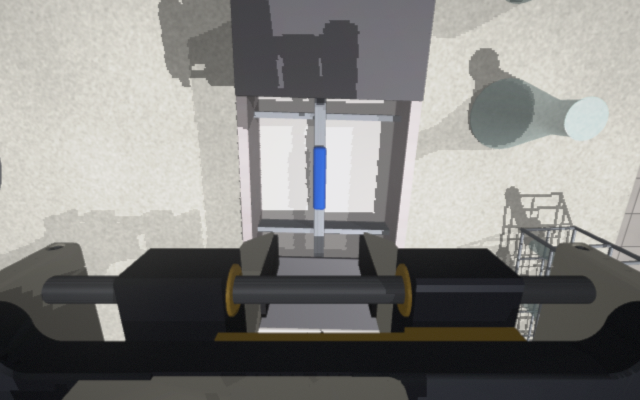

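Run:
```python
from h import *
cp=vision.camera_params('wrist')
for n,u,v,z in(('+edge',330,98,.092),('+strip',285,115.5,.058),('-strip',285,225,.058),('railL',250,150,.092),('railR',406,150,.092)):
    q=(plane(cp,u,v,z)-H)@np.c_[Xd,Yd,[0,0,1]];print(n,q.round(4))
```

```text
+edge [ 0.0029  0.0835 -0.    ]
+strip [-0.0424  0.0653 -0.034 ]
-strip [-0.0427 -0.0582 -0.034 ]
railL [-0.0728  0.0332 -0.    ]
railR [ 0.0786  0.0377 -0.    ]
```

```bash
cat >> h.py <<'E'
def rep(t):
    o=manip.observe();print(t,round(o['time_s'],2),o['ee_pos'].round(4),o['contact_force'].round(1),o['ft_torque'].round(2),round(o['grip_width'],3));return o
YW=np.radians(-.4)
G0=np.array([.5388,-.029,.0635])
E
python3 - <<'E'
from h import *
manip.command_gripper(.42)
manip.move_l(*pose(G0+[0,0,.05],YW),max_speed=.15);rep('pre')
manip.move_l(*pose(G0,YW),max_speed=.06);rep('down')
manip.command_gripper(0.0);rep('grip')
manip.move_l(*pose(G0+[0,0,.0115],YW),max_speed=.04);rep('lift')
im,_=vision.camera('side');save('s5',im,(210,160,420,360),3)
im,_=vision.camera('top');save('t5',im,(190,195,390,285),4)
E
```

```text
pre 12.58 [ 0.5394 -0.0289  0.1203] [ 0.6  0.5 -0.6] [-0.04 -0.11 -0.  ] 0.421
down 13.57 [ 0.539  -0.0289  0.0697] [ 0.3  0.5 -0.5] [-0.07 -0.1   0.01] 0.422
grip 14.09 [ 0.5389 -0.029   0.0697] [-0.2  0.4  1.8] [-0.01 -0.03  0.02] 0.148
lift 14.53 [ 0.539  -0.029   0.0813] [-0.5  0.1 -0.5] [-0.01 -0.09  0.01] 0.15
```

View pics/s5.png

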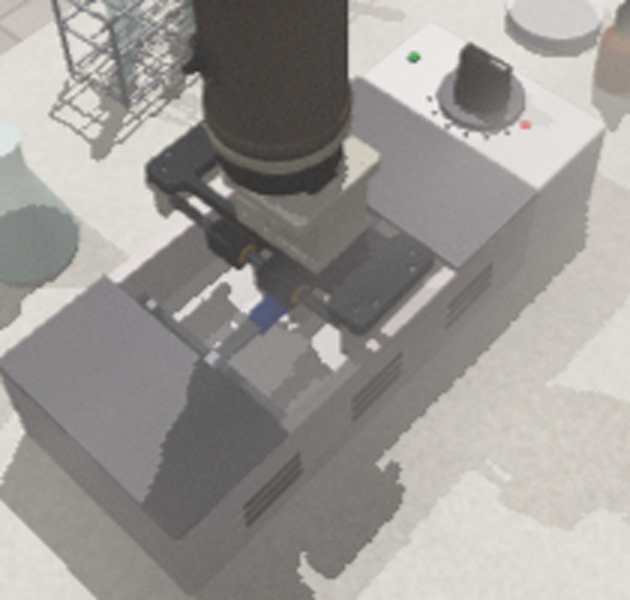

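View pics/t5.png

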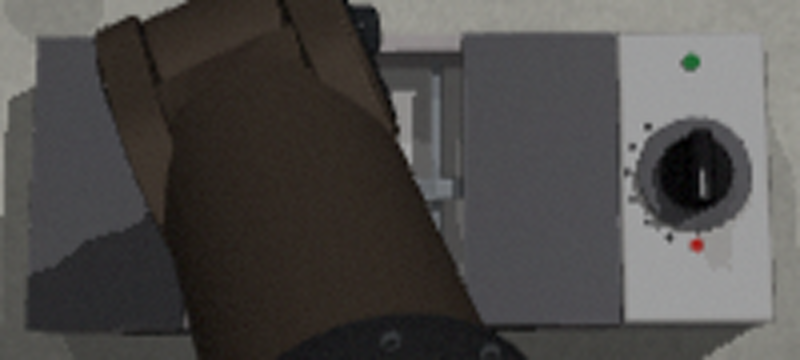

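```bash
cat >> h.py <<'E'
XO=(G0-H)@Xd; U0=(G0-H)@Yd
def sp(u,z,deg,xo=XO,yaw=YW):
    t=np.radians(deg); up=Ro.from_rotvec(Xd*t).apply([0,0,1])
    return pose(H+Xd*xo+Yd*u+np.array([0,0,z-.092])+.003*up,yaw,t)
def go(u,z,deg,v=.05):
    manip.move_l(*sp(u,z,deg),max_speed=v);o=rep((round(u,3),round(z,4),deg))
    if np.linalg.norm(o['contact_force'])>8: raise SystemExit('force')
E
python3 - <<'E'
from h import *
print(XO,U0)
go(.02,.072,0);go(.04,.072,0)
for th in(3,6,9,12,14):
    go(.04,.072+.003*th/14+.0425*np.tan(np.radians(th)),-th,.02)
im,_=vision.camera('side');save('s6',im,(190,110,440,360),3)
im,_=vision.camera('top');save('t6',im,(190,195,390,285),4)
E
```

```text
-0.00473239324648058 0.0010651075817331053
(0.02, 0.072, 0) 15.16 [ 0.5393 -0.0097  0.081 ] [-0.6 -0.9 -1.1] [-0.06 -0.14  0.01] 0.148
(0.04, 0.072, 0) 15.71 [0.5399 0.0101 0.081 ] [ 0.6 -0.4 -1. ] [-0.09 -0.11 -0.03] 0.148
(0.04, np.float64(0.0749), -3) 16.0 [0.5401 0.0109 0.084 ] [-0.2 -0.3 -0.3] [ 0.07 -0.09  0.03] 0.154
(0.04, np.float64(0.0778), -6) 16.29 [0.54   0.0112 0.0866] [-0.1 -0.9 -0.8] [ 0.08 -0.21 -0.01] 0.154
(0.04, np.float64(0.0807), -9) 16.58 [0.54   0.0117 0.0894] [ 0.  -0.6 -0.5] [ 0.14 -0.13 -0.02] 0.15
(0.04, np.float64(0.0836), -12) 16.88 [0.54   0.0122 0.0922] [-0.6 -1.1 -0.6] [ 0.29 -0.11 -0.02] 0.149
(0.04, np.float64(0.0856), -14) 17.12 [0.54   0.0124 0.0942] [ 0.   0.3 -0.3] [ 0.3  -0.11  0.02] 0.149
```

View pics/s6.png

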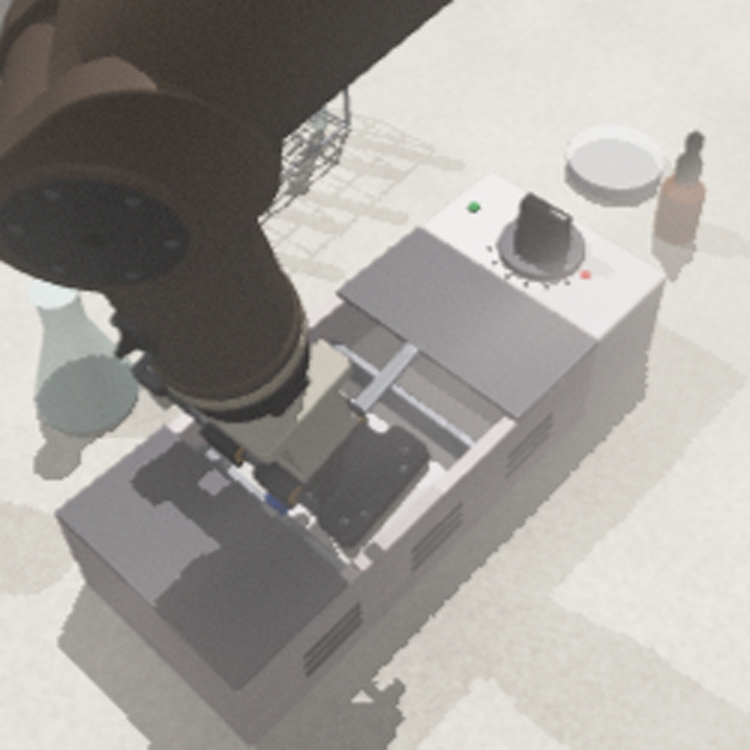

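View pics/t6.png

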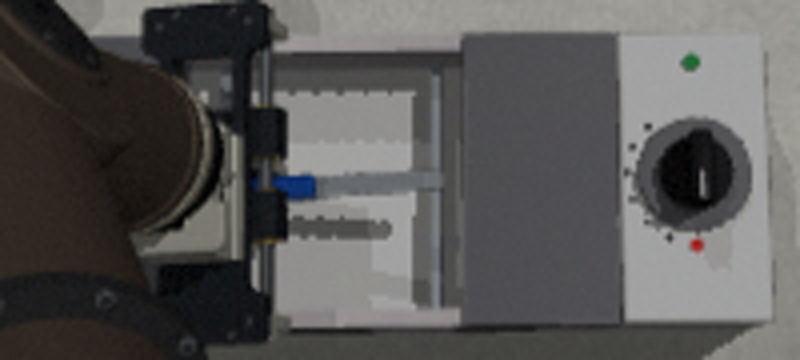

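Run:
```python
from h import *
c1,d1=ray(vision.camera_params('top'),190+442/4,195+180/4);c2,d2=ray(vision.camera_params('side'),190+407/3,110+348/3)
A=np.c_[d1,-d2];s=np.linalg.lstsq(A,c2-c1,rcond=None)[0];p,q=c1+d1*s[0],c2+d2*s[1];print(p,q,((p+q)/2-H)@np.c_[Xd,Yd,[0,0,1]])
```

```text
[ 0.5388712  -0.10016071  0.10480383] [ 0.54456041 -0.0965928   0.10562189] [ 0.00016612 -0.0681999   0.01321286]
```

Run:
```python
from h import *
cp=vision.camera_params('top');im,dep=vision.camera('top')
M=np.c_[Xd,Yd,[0,0,1]]
for a,b in((300,187),(350,184),(380,183),(410,181),(430,181),(438,180)):
    u,v=int(190+a/4),int(195+b/4);q=(bydepth(cp,u,v,dep[v,u])-H)@M+[0,0,.092];print(a,q.round(4))
```

```text
300 [-0.0036  0.0141  0.0982]
350 [-0.0043 -0.0147  0.1027]
380 [-0.0022 -0.0335  0.1035]
410 [-0.0029 -0.0503  0.1085]
430 [-0.003  -0.062   0.1086]
438 [-0.0038 -0.0669  0.1141]
```

Run:
```python
from h import *
u0,z0=.04,.0856
for du in(-.016,-.032,-.048,-.064,-.080):
    go(u0+du,z0-du*.225,-14.5,.06)
im,_=vision.camera('side');save('s7',im,(190,110,440,360),3)
im,_=vision.camera('top');save('t7',im,(190,195,390,285),4)
```

```text
(0.024, 0.0892, -14.5) 17.7 [ 0.5395 -0.0044  0.098 ] [ 0.   0.1 -1.8] [ 0.34 -0.16 -0.02] 0.149
(0.008, 0.0928, -14.5) 18.12 [ 0.539  -0.0204  0.1016] [ 1.2  0.4 -0.6] [ 0.33 -0.13 -0.04] 0.149
(-0.008, 0.0964, -14.5) 18.55 [ 0.5386 -0.0363  0.1052] [ 1.   0.2 -0.9] [ 0.29 -0.1   0.02] 0.151
(-0.024, 0.1, -14.5) 18.98 [ 0.5381 -0.0524  0.1088] [-0.   0.6 -0.7] [ 0.32 -0.13  0.02] 0.151
(-0.04, 0.1036, -14.5) 19.4 [ 0.5376 -0.0683  0.1124] [-0.9  0.3 -0.2] [ 0.34 -0.13  0.01] 0.15
```

View pics/s7.png

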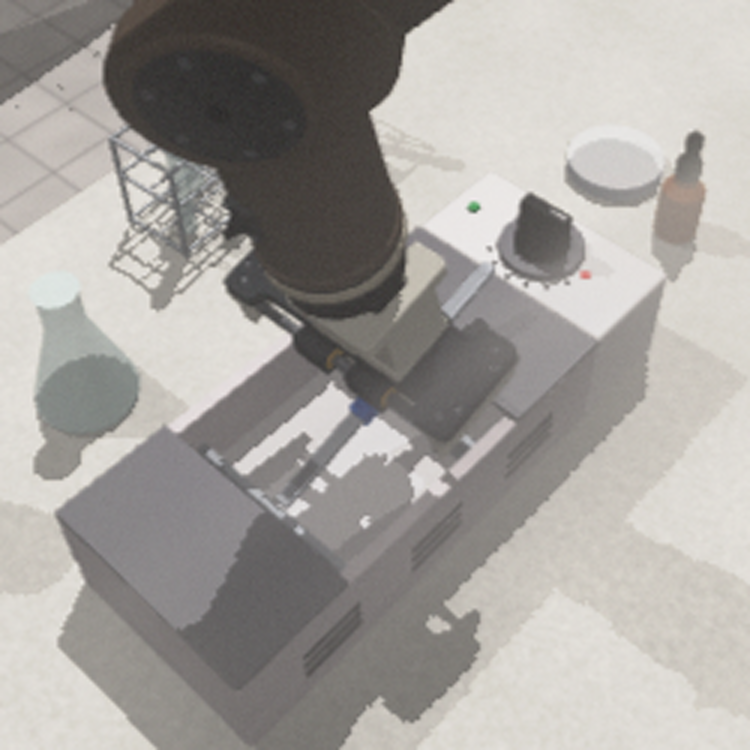

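View pics/t7.png

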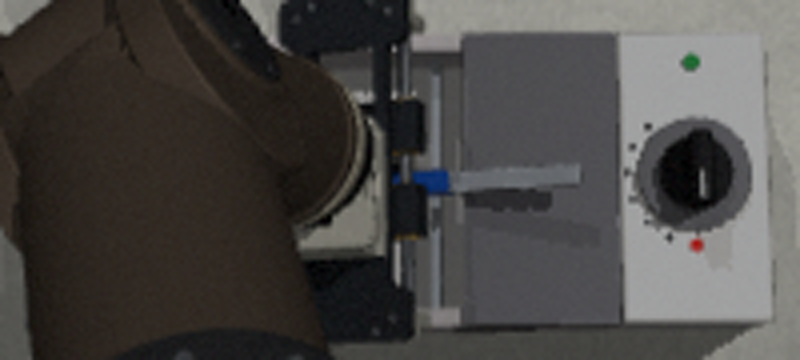

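Run:
```python
from h import *
cp=vision.camera_params('side');im,dep=vision.camera('side');M=np.c_[Xd,Yd,[0,0,1]]
save('s7b',im,(250,235,320,310),8)
for a,b in((345,425),(325,450),(310,468),(295,485),(288,495)):
    u,v=int(190+a/3),int(110+b/3);q=(bydepth(cp,u,v,dep[v,u])-H)@M+[0,0,.092];print(a,b,q.round(4))
```

```text
345 425 [-0.0038  0.0035  0.0946]
325 450 [-0.0063  0.0264  0.0899]
310 468 [-0.0068  0.0414  0.0856]
295 485 [-0.0055  0.0544  0.081 ]
288 495 [-0.0085  0.063   0.0796]
```

View pics/s7b.png

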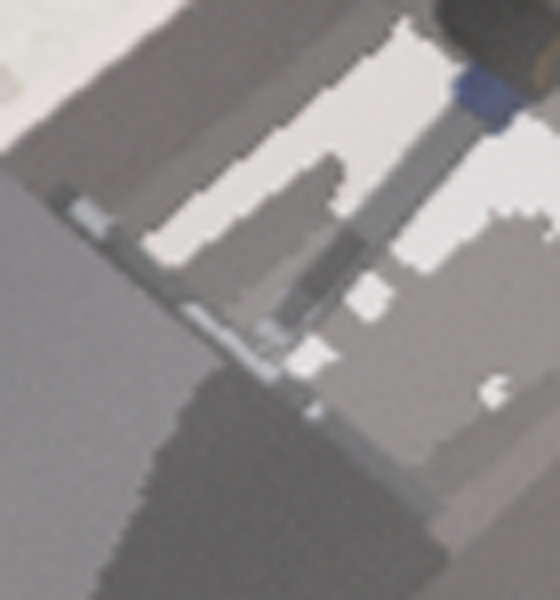

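Run:
```python
from h import *
go(-.041,.125,-14.5,.06);go(-.041,.19,-14.5,.1)
go(-.02,.235,-7,.08);go(0,.245,0,.08)
manip.hold(.5);rep('hold')
M=np.c_[Xd,Yd,[0,0,1]]
im,_=vision.camera('side');save('s8',im)
im,dep=vision.camera('wrist');save('w8',im)
im,dep=vision.camera('top');save('t8',im)
```

```text
(-0.041, 0.125, -14.5) 20.06 [ 0.5379 -0.0688  0.1342] [-0.2 -1.  -1.8] [ 0.32 -0.1   0.  ] 0.147
(-0.041, 0.19, -14.5) 20.86 [ 0.5373 -0.0689  0.1982] [-0.1 -0.7 -1.1] [ 0.34 -0.12 -0.02] 0.151
(-0.02, 0.235, -7) 21.62 [ 0.5379 -0.0491  0.2434] [ 0.6  0.2 -1.1] [ 0.13 -0.13  0.02] 0.15
(0, 0.245, 0) 22.04 [ 0.5385 -0.0307  0.2535] [ 0.4 -0.4 -0.6] [-0.01 -0.09  0.01] 0.152
hold 22.54 [ 0.5387 -0.03    0.254 ] [ 0.4 -0.4 -1. ] [-0.04 -0.11  0.02] 0.149
```

View pics/s8.png

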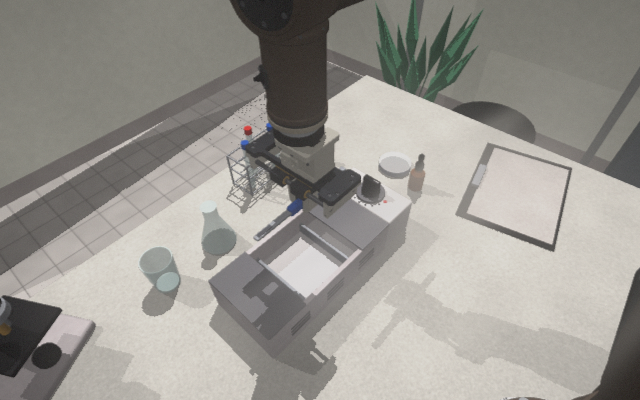

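View pics/t8.png

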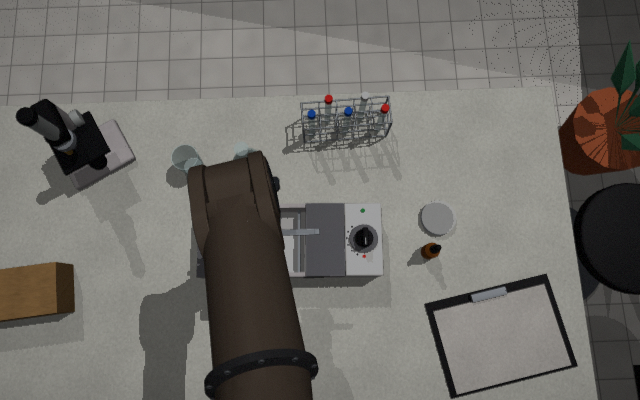

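View pics/w8.png

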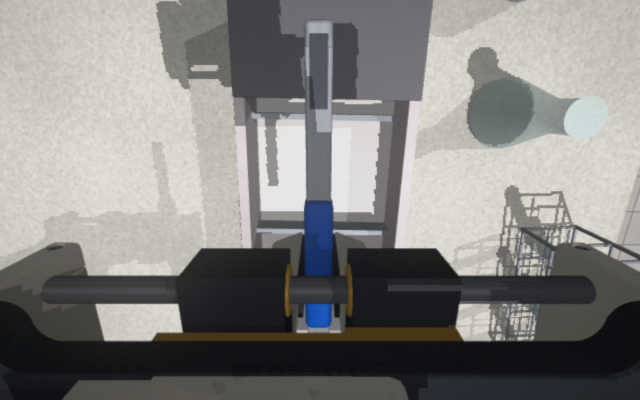

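Out and held over the hatch, bystanders unmoved. I'll check levelness, height and the dial by depth before handing in.

Run:
```python
from h import *
M=np.c_[Xd,Yd,[0,0,1]]
cp=vision.camera_params('wrist');im,dep=vision.camera('wrist')
Q=np.array([(bydepth(cp,u,v,dep[v,u])-H)@M for v in range(28,190,3) for u in (316,318,320) if dep[v,u]>0]);Q=Q[Q[:,2]>.1]
print(len(Q),'y',Q[:,1].min(),Q[:,1].max(),'slope deg',np.degrees(np.polyfit(Q[:,1],Q[:,2],1)[0]),'z above top',Q[:,2].min(),Q[:,2].mean())
cp=vision.camera_params('top');im,dep=vision.camera('top')
save('t9',im,(270,195,390,285),6)
Q=np.array([(bydepth(cp,u,v,dep[v,u])-H)@M for v in range(229,236) for u in range(290,320)]);Q=Q[Q[:,2]>.1];print('b side',len(Q),Q.mean(0),Q[:,1].min(),np.degrees(np.polyfit(Q[:,1],Q[:,2],1)[0]))
rep('')
```

```text
162 y 0.04053471249561505 0.1081514489510185 slope deg 0.22815176297139514 z above top 0.1532036876822478 0.15503879749524083
b side 175 [-0.00477624 -0.08223497  0.16580207] -0.11268618199276971 -49.31132507259464
 22.79 [ 0.5388 -0.0301  0.254 ] [ 0.1 -0.2 -1. ] [-0.04 -0.07  0.05] 0.148
```

View pics/t9.png

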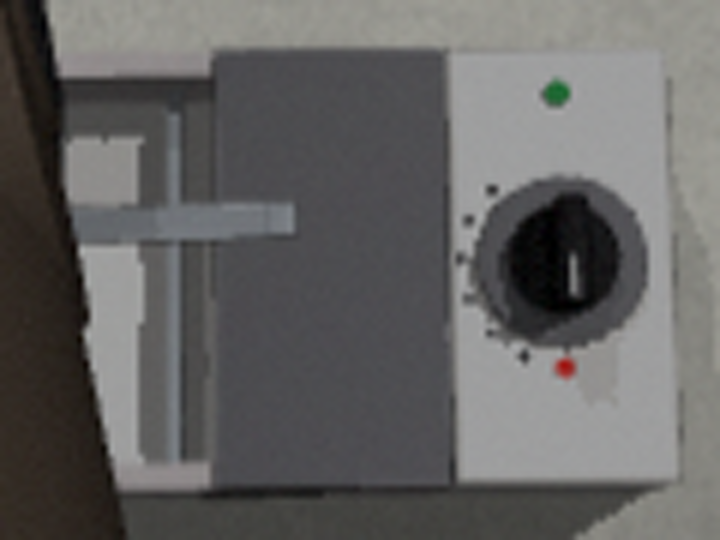

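```bash
python3 -c "
from h import *
manip.job_done();rep('')"
```

```text
the job is handed in; nothing more can be done
the job is handed in; nothing more can be done
```

The dial is off and the spatula is out of the dryer. I handed the job in at about 22.8 s with the spatula still in the gripper over the hatch.

- **Dial:** I turned it anticlockwise about 68° until it pressed on the stop, at about 0.8 N m. With the gripper away, the bar measured 178.4°, in line with the dryer's x axis, and the pointer was at the red dot.
- **Spatula:** I lifted it 11.5 mm and shifted it 40 mm towards +y. Then I tilted it 14° with the -y end up and slid it out slantwise. The measured outside force stayed under about 2.5 N while it came out.
- **Final pose:** The +y half measured level to 0.2° and about 15 cm above the dryer's top. The tips were near y = -113 and +108 mm from the hatch middle, so it is centred over the hatch. Wrist force was about 1 N and the grip width steady at 14 mm.
- **Bystanders:** The last pictures showed no change in the flask, beaker, dropper bottle or petri dish, though the arm partly hid the flask in the top view.

Two checks disagreed. While the spatula was tilted, a rough two-view fix put the -y tip about 8 mm lower than expected. Later depth readings along the bar gave about 14°, as commanded. In the final pose, a slope fit on the -y half (-49°) was useless, probably because arm pixels got into it, so levelness rests on the +y half.

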